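# Swing the rainstick arm to its next locking hole

### The job

Two swivel stands sit on the shelf by the patio window; one arm carries the wooden rainstick, the other a white bead cluster. On the rainstick stand, pull the black spring plunger straight up, swing the arm to the next hole (the middle one of the three) and let the pin snap fully home there. Leave the bead stand as it is.

Things in the scene. Friction and masses are not known exactly. Their poses are not given: they have to be found in the camera images.
- rain_knob (a point): Centre of the round black plunger knob (26 mm across, 32 mm tall, centre 75 mm above the shelf when home) on the arm that carries the wooden rainstick (tube 150 x 40 mm lying across the arm's tail, top 90 mm up). x axis: level, outward along the arm from the vertical pivot, which is 90 mm behind the knob; z up. Below the knob: 18 mm collar up to 48 mm, arm 24 mm wide, top 34 mm up.
- rain_plunger (a joint): Pull of that plunger in m, straight up: 0 = pin fully home in a hole, stop at 0.030. A spring pulls it down, about 4 N at 0, 8 N at the stop. The pin locks the arm and is clear of the plate above 0.015; a pull of 0.022 frees it. Let go away from a hole it rests on the plate at about 0.014; let go within 8 mm of a hole's centre, the countersink guides it home.
- rain_arm (a joint): Angle of the rainstick arm about its pivot in rad, counter-clockwise from above: 0 = first hole (start), 0.7 = next, middle hole (wanted), 1.4 = last hole. Turns easily once the pin is clear. The stand is a grey painted plate 20 mm thick, fixed, with three countersunk holes 90 mm from the pivot, 0.7 rad apart.
- bead_knob (a point): Centre of the same kind of plunger knob on the other, otherwise equal stand, whose arm carries a cluster of white ceramic beads on an upright dowel (top 115 mm above the shelf). To be left alone.

How it is judged (in metres and radians):
On the way:
1. the rainstick stand's plunger is pulled up clear of the first hole (value of joint rain_plunger above 0.012 m and value of joint rain_arm below 0.35 rad), for 0.05 s.
At the end, for the whole second after the job is handed in: The rainstick arm rests at the middle hole (0.62 to 0.78 rad) with its plunger down to within 4 mm of fully home, and the bead stand's knob is within 10 mm of where it was (value of joint rain_arm between 0.62 and 0.78 rad and value of joint rain_plunger below 0.004 m and velocity of joint rain_arm between -0.05 and 0.05 rad/s and distance of bead_knob from where it was at the start of the episode below 0.01 m); the robot touches nothing.
It fails at once if the bead stand's plunger or arm is moved by more than 10 mm (distance of bead_knob from where it was at the start of the episode above 0.01 m).
It also fails if it takes over 32 s, if anything falls off the work surface, if the arm or the gripper's body presses on something with over 40 N, if the wrist force passes 120 N, or if a joint passes its speed limit or range.

### The arm

A 6-joint arm with a two-finger parallel gripper is mounted at the origin on the work surface. World frame = base frame: x ahead of the robot, y to its left, z up, the work surface at z = 0. Lengths are in m, angles in degrees, forces in N, time in s.
With the tool pointing down it reaches from about 0.3 to 0.75 m from the base axis. Payload 8.5 kg.
Tool frame: the origin (TCP) lies midway between the tips of the shut fingers; the grasp point (between the pads) lies 19 mm behind it; z points along the fingers, y is the direction in which the jaws open and shut (so a half turn about z gives the same grasp; the last joint's range is limited). The gripper opens to 85 mm and grips with 20 to 120 N. Pads are 22 mm wide; open, the fingers measure 114 mm over their backs; the gripper's body (76 mm by 85 mm) begins 54 mm behind the grasp point. The pads swing forward as they close: fully open they stand 13 mm farther back than shut.
Start: joints at [-86.362, 21.807, 74.336, -0, 83.858, -12.336], TCP at [0.151, -0.529, 0.231] pointing down, gripper open.
Joint ranges: [-178.18, 178.18], [-50.72, 133.34], [12.68, 142.11], [-81.47, 261.47], [9.98, 163.14], [-165.26, 165.26]. Speed limits (degrees/s): [136.94, 136.94, 180, 180, 180, 180].

### API

Orientations are given as a 3x3 rotation matrix whose columns are the frame's x, y, z axes.
In Python, from rig import env, viewer, ticket gives the robot as it stands. The module is installed in compiled form; this text tells all that it offers.
- The arm moves only by the shell command python3 -m pendant 'ROWS' [FORCE]. ROWS is JSON, a list of rows, each a list of 3 entries, a list of its own where there are three numbers: the shift along the world's x, y, z in mm, then the turn about the world's z in rad, then the opening, from -1 (shut) to 1 (fully open). A call has 1 to 12 rows; each row shifts and turns the pose as measured when the row begins; what a row does not reach is not made up. A row lasts 1/8 s, in which the tool goes at most 62.5 mm and 10.7 degrees, less where a joint would pass 70% of its speed; a pose out of reach is approached as far as the arm can. A call with a gripper value outside its range is refused whole. The fingers move at their own pace and stop on an object; FORCE is the grip in N (left out, the last holds). Time passes only in rows, so rows that do not move let the fingers close. It gives the time, the measured TCP pose, the force and the opening at its end, in the units of the state.
- env.observe(): the state, without advancing time (a new reading comes with each control period).
- viewer.get_image(name): name is "scene" or "top"; returns (picture, depth): 400x640x3 uint8, red, green, blue; 400x640 float32, m along the optical axis (not along the pixel's ray), 0 where there is no reading.
- viewer.camera_params(name): a dict with "fx", "fy", "cx", "cy" (pixels), "D" ([k1, k2, p1, p2, k3] as OpenCV has them; the pictures are not rectified), "rvec" (rotation vector, rad) and "tvec" (3), from world to camera coordinates, as OpenCV has them. Camera axes: x right, y down, z forward; pixel columns grow to the right and rows downward; lengths in m; the calibration is good to about 2 mm. A picture is of the moment at which its call begins. camera_params takes no time and is no camera call.
- ticket.close_job(): hands the job in, once; it reports no verdict.
The state is a dict: "time_s": time; "q": joint angles; "qvel": joint speeds; "joint_efforts": joint torques, N m; "position": TCP position; "tool_rot": TCP orientation; "ft_force": force on the tool from outside, world axes, zero at the start; "wrist_torque": the same for the moment, N m; "grip_width": finger opening in m.
Only numpy, scipy, OpenCV 4.12 (cv2) and the standard library are available. Lean on these libraries where they do the work, as an engineer would, in place of code of your own. Each camera call takes 0.05 s, during which the arm holds its last target. There are 200 camera calls.

## Working session

There is one attempt and no reset: what is moved stays moved. The work goes in short steps, Python scripts to look and compute and a shell command to move; the robot and the scene stay as the last step left them, time stands still between calls to the robot, and variables do not carry over. Pictures are saved under pics/ and viewed, about 8 in all and at most 12, crops included, and the job is handed in when it is done.

```bash
mkdir -p pics; cat > h.py <<'E'
import cv2, numpy as np
from rig import env, viewer, ticket
def snap(n):
    im,d=viewer.get_image(n); p=viewer.camera_params(n)
    return im,d,p
def world(d,p,u,v,z=None):
    K=np.array([[p['fx'],0,p['cx']],[0,p['fy'],p['cy']],[0,0,1.]])
    xy=cv2.undistortPoints(np.array([[[u,v]]],float),K,np.array(p['D'],float))[0,0]
    R=cv2.Rodrigues(np.array(p['rvec'],float))[0]; t=np.array(p['tvec'],float).ravel()
    r=R.T@np.array([xy[0],xy[1],1]); c=-R.T@t
    s=d[int(v),int(u)] if z is None else (z-c[2])/r[2]
    return c+s*r
E
python3 - <<'E'
from h import *
for n in('top','scene'):
    im,d,p=snap(n); cv2.imwrite(f'pics/{n}0.png',im[:,:,::-1]); np.save(f'pics/{n}0.npy',d)
    print(n, world(d,p,320,200), -cv2.Rodrigues(np.array(p['rvec'],float))[0].T@np.array(p['tvec']).ravel())
s=env.observe(); print(s['time_s'],s['position'],s['tool_rot'],s['grip_width'],s['ft_force'])
E
```

```text
top [0.56144092 0.04626265 0.00386929] [0.44671351 0.02746397 0.92360756]
scene [ 0.4610226  -0.04295134 -0.00136799] [1.08225965 0.46492118 0.85604461]
0.1 [ 0.15135599 -0.52851077  0.23078683] [[ 9.61375635e-01  2.75239689e-01 -5.14193957e-05]
 [ 2.75239539e-01 -9.61374878e-01  1.24119208e-03]
 [ 2.92192007e-04 -1.20740448e-03 -9.99999228e-01]] 0.08547221320784923 [-0.38964684 -1.05856294  0.43624689]
```

View pics/top0.png

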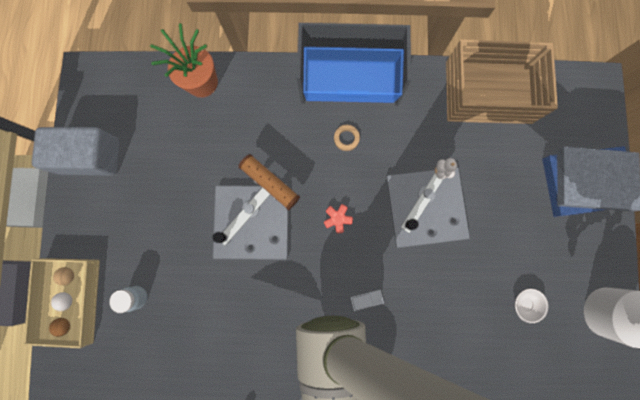

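View pics/scene0.png

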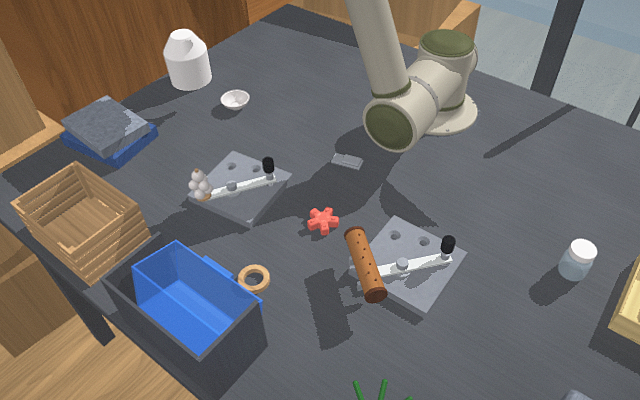

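The top view shows the rainstick stand on the left: knob at about (219,238), pivot (251,207), and free holes at (250,248) and (275,240). The bead stand is on the right, with its knob at (411,225). Next I'll measure.

```bash
python3 - <<'E'
from h import *
from scipy.optimize import least_squares
for n,box in(('top',(205,225,235,250)),('scene',(435,230,460,256))):
    im=cv2.imread(f'pics/{n}0.png'); d=np.load(f'pics/{n}0.npy'); p=viewer.camera_params(n)
    x0,y0,x1,y1=box
    pts=[];
    for v in range(y0,y1):
        for u in range(x0,x1):
            if im[v,u].max()<45 and d[v,u]>0:
                w=world(d,p,u+0,v+0)
                if w[2]>0.05: pts.append(w)
    pts=np.array(pts); print(n,len(pts),pts.min(0),pts.max(0)); t=pts[pts[:,2]>0.086]
    print(' top face',len(t),t.mean(0),(t.min(0)+t.max(0))/2)
d=np.load('pics/top0.npy');p=viewer.camera_params('top')
h2=world(d,p,250,248,.02);h3=world(d,p,275,240,.02); print('holes',h2,h3,np.linalg.norm(h2-h3),2*.09*np.sin(.35))
# pivot: 90mm from both, on +x side
m=(h2+h3)/2;e=(h3-h2)[:2];e/=np.linalg.norm(e);nrm=np.array([-e[1],e[0]]);nrm*=np.sign(nrm[0])
pv=m[:2]+nrm*.09*np.cos(.35);print('pivot',pv)
print('pivot pic',world(d,p,251,207,.04))
for h in(h2,h3):print(np.arctan2(*(h[:2]-pv)[::-1]))
d=np.load('pics/scene0.npy');p=viewer.camera_params('scene')
print('scene holes',world(d,p,424,241,.02),world(d,p,394,235.5,.02),world(d,p,402,263,.04))
E
```

```text
top 81 [0.45467355 0.25725155 0.06616017] [0.47251684 0.27770558 0.09430153]
 top face 68 [0.46396925 0.26707499 0.09093839] [0.4635952  0.26747857 0.09112891]
scene 134 [0.4525389  0.26287101 0.05912991] [0.47420875 0.28509556 0.093381  ]
 top face 41 [0.4647436  0.2748457  0.08918819] [0.46314231 0.27398328 0.08978848]
holes [0.44058529 0.21013502 0.02      ] [0.46096055 0.15108466 0.02      ] 0.06246675390232945 0.06172160534198124
pivot [0.53069265 0.20818605]
pivot pic [0.53683157 0.20797193 0.04      ]
3.1199666344719597
-2.4554522670427246
scene holes [0.43942726 0.21598566 0.02      ] [0.46428765 0.1578263  0.02      ] [0.52865551 0.21499222 0.04      ]
```

Both cameras agree to about 6 mm. I'll average them: knob (0.464, 0.271), pivot (0.530, 0.212), 88 mm apart against the 90 mm given, which fits. The swing to the middle hole is about (-24, -56) mm. I want the jaws across the arm, so the tool turns by about +2.13 rad.

```bash
python3 -m pendant '[[[50,46,0],0.178,1],[[50,46,0],0.178,1],[[50,46,0],0.178,1],[[50,46,0],0.178,1],[[50,46,0],0.178,1],[[13,50,0],0.178,1],[[13,50,0],0.178,1],[[13,50,0],0.178,1],[[13,50,0],0.178,1],[[13,50,0],0.178,1],[[13,50,0],0.178,1],[[0,50,0],0.178,1]]' 30
```

```text
time_s: 1.6
position: [0.4622, 0.0476, 0.2269]
tool_rot: [[-0.788, 0.616, -0.007], [0.616, 0.788, -0.002], [0.004, -0.006, -1.0]]
ft_force: [-0.4, -0.1, -0.7]
grip_width: 0.0853
```

```bash
python3 -m pendant '[[[0,50,0],-0.06,1],[[0,50,-10],0,1],[[0,50,-20],0,1],[[2,50,-30],0,1],[[0,23,-20],0,1],[[0,0,0],0,1]]'
python3 - <<'E'
from h import *
s=env.observe();print(s['position'],s['time_s'])
t,_,_=snap('top');im,d,p=snap('scene')
a=cv2.resize(im[120:320,330:530],(590,590),interpolation=2);b=cv2.resize(t[170:270,190:300],(200,182))
o=np.zeros((590,800,3),np.uint8);o[:,:590]=a;o[:182,600:]=b;cv2.imwrite('pics/c1.png',o[:,:,::-1])
E
```

```text
time_s: 2.35
position: [0.4621, 0.2809, 0.1433]
tool_rot: [[-0.753, 0.658, -0.008], [0.658, 0.753, -0.002], [0.005, -0.007, -1.0]]
ft_force: [0.5, 0.2, 0.2]
grip_width: 0.0855
[0.4620646  0.28085973 0.14325375] 2.35
```

View pics/c1.png

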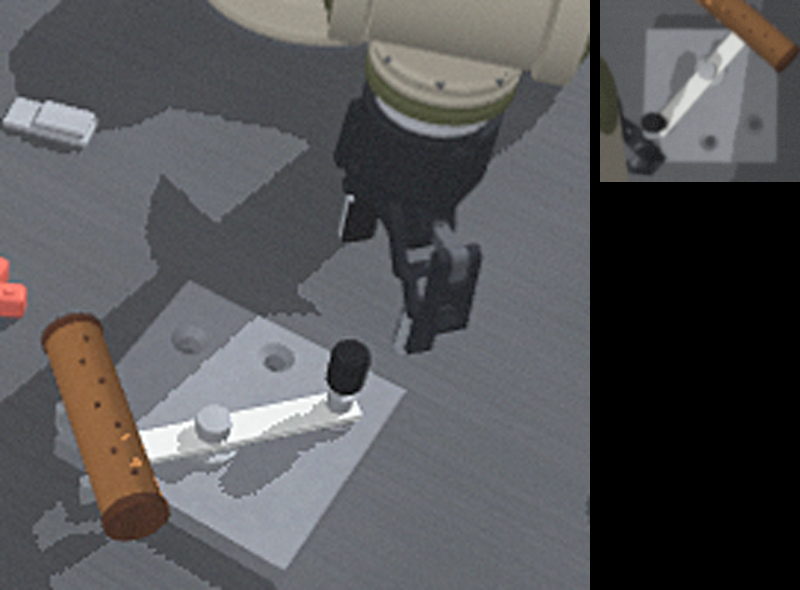

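The crop shows the open fingers above and beyond the knob (knob at (348,365)), with the jaw axis across the arm as planned. I'll shift (+2, -10), descend to TCP z ≈ 0.055 and check before closing.

```bash
python3 -m pendant '[[[2,-10,0],0,1],[[0,0,-30],0,1],[[0,0,-30],0,1],[[0,0,-24],0,1],[[0,0,0],0,1]]'
python3 - <<'E'
from h import *
s=env.observe();print(s['position'],s['time_s'],s['ft_force'])
t,_,_=snap('top');im,d,p=snap('scene')
a=cv2.resize(im[180:300,390:510],(590,590),interpolation=2);b=cv2.resize(t[170:270,190:300],(200,182))
o=np.zeros((590,800,3),np.uint8);o[:,:590]=a;o[:182,600:]=b;cv2.imwrite('pics/c2.png',o[:,:,::-1])
E
```

```text
time_s: 3.08
position: [0.4689, 0.2627, 0.064]
tool_rot: [[-0.747, 0.665, 0.004], [0.665, 0.747, -0.0], [-0.003, 0.002, -1.0]]
ft_force: [-0.2, -0.0, 1.0]
grip_width: 0.0855
[0.46885761 0.26268896 0.06400879] 3.075 [-0.22938343 -0.0436162   1.03515353]
```

View pics/c2.png

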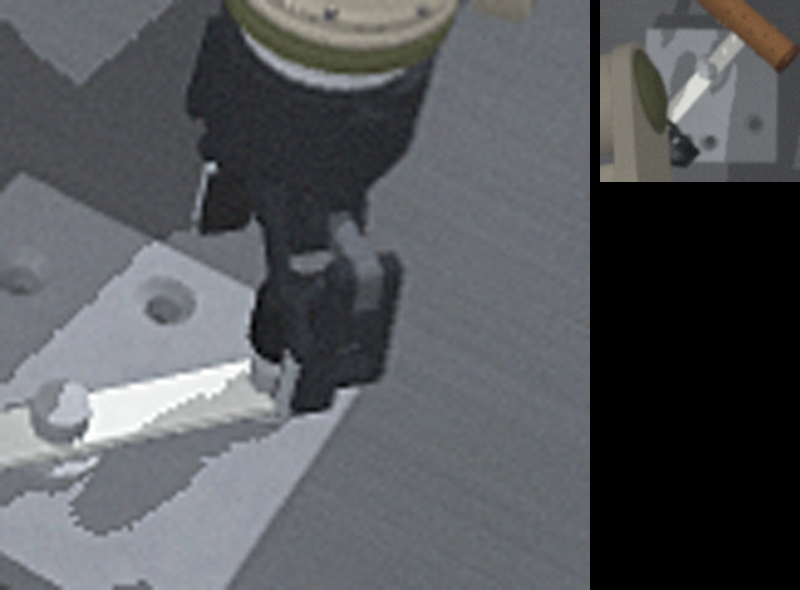

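The knob sits between the fingers, but the TCP is about 9 mm inboard along the arm. I'll correct that, finish the descent, then close.

```bash
python3 -m pendant '[[[-4,6,-6],0,1],[[0,0,0],0,1],[[0,0,0],0,1]]'
```

```text
time_s: 3.55
position: [0.4666, 0.2699, 0.0617]
tool_rot: [[-0.747, 0.664, 0.011], [0.664, 0.747, 0.002], [-0.007, 0.009, -1.0]]
ft_force: [0.2, -0.7, 0.1]
grip_width: 0.0851
```

```bash
python3 -m pendant '[[[-2,1,-7],0,1],[[0,0,0],0,0],[[0,0,0],0,-0.5],[[0,0,0],0,-1],[[0,0,0],0,-1],[[0,0,0],0,-1],[[0,0,0],0,-1]]' 50
python3 - <<'E'
from h import *
s=env.observe();print(s['position'],s['time_s'],s['ft_force'],s['grip_width'])
E
```

```text
time_s: 4.42
position: [0.4643, 0.2709, 0.0546]
tool_rot: [[-0.747, 0.664, 0.011], [0.664, 0.747, 0.002], [-0.007, 0.009, -1.0]]
ft_force: [-1.5, 0.6, 1.1]
grip_width: 0.025
[0.46429572 0.27088676 0.05460439] 4.425 [-1.54209864  0.61341975  1.06914549] 0.02495171900318366
```

The width is 25 mm, which matches the knob. Next I pull up about 24 mm.

```bash
python3 -m pendant '[[[0,0,8],0,-1],[[0,0,8],0,-1],[[0,0,7],0,-1],[[0,0,0],0,-1]]'
```

```text
time_s: 4.92
position: [0.464, 0.2707, 0.078]
tool_rot: [[-0.748, 0.664, 0.01], [0.664, 0.748, 0.002], [-0.006, 0.008, -1.0]]
ft_force: [1.3, -0.0, -7.7]
grip_width: 0.0244
```

Pull is 23 mm with a 7.7 N spring load, as expected, so the pin is clear. Now I swing along the arc in small steps.

```bash
python3 -m pendant '[[[-5.5,-7,0],0.1,-1],[[-5,-7.5,0],0.1,-1],[[-4,-8,0],0.1,-1],[[-3,-8,0],0.1,-1],[[0,0,0],0,-1]]'
```

```text
time_s: 5.55
position: [0.4471, 0.239, 0.0774]
tool_rot: [[-0.951, 0.31, 0.01], [0.31, 0.951, 0.005], [-0.008, 0.008, -1.0]]
ft_force: [1.6, -0.3, -7.4]
grip_width: 0.0244
```

```bash
python3 -m pendant '[[[-2.5,-8.5,0],0.1,-1],[[-1.5,-8.5,0],0.1,-1],[[-0.6,-8.5,0],0.09,-1],[[0,0,0],0,-1]]'
```

```text
time_s: 6.05
position: [0.4435, 0.2139, 0.0773]
tool_rot: [[-1.0, 0.026, 0.01], [0.026, 1.0, 0.009], [-0.01, 0.009, -1.0]]
ft_force: [0.9, 0.8, -6.9]
grip_width: 0.0249
```

Chord from start is 60.4 mm, so the angle is about 0.684 rad, within 2 mm of the hole. I'll lower most of the way and check that the pin enters.

```bash
python3 -m pendant '[[[0,-1,-7],0,-1],[[0,0,-6],0,-1],[[0,0,-5],0,-1],[[0,0,0],0,-1]]'
```

```text
time_s: 6.55
position: [0.4436, 0.2143, 0.0579]
tool_rot: [[-0.999, 0.031, 0.01], [0.031, 0.999, 0.009], [-0.01, 0.009, -1.0]]
ft_force: [1.5, 0.7, -5.0]
grip_width: 0.0247
```

At a 3.3 mm pull the spring still draws down with 5 N and nothing props it up, so the pin is in the hole. I'll open, then rise.

```bash
python3 -m pendant '[[[0,0,-2],0,-1],[[0,0,0],0,0],[[0,0,0],0,1],[[0,0,0],0,1],[[0,0,0],0,1],[[0,0,0],0,1],[[0,0,0],0,1]]' && python3 -m pendant '[[[0,0,20],0,1],[[0,0,40],0,1],[[0,0,50],0,1],[[-20,50,30],0,1],[[-20,50,0],0,1],[[-20,40,0],0,1],[[0,0,0],0,1]]'
python3 - <<'E'
from h import *
im,d,p=snap('scene');t,_,_=snap('top')
np.save('pics/s3.npy',d)
a=cv2.resize(im[190:340,330:490],(629,590),interpolation=2)
o=np.zeros((590,800,3),np.uint8);o[:,:629]=a;o[:170,635:]=cv2.resize(t[170:270,190:287],(165,170));cv2.imwrite('pics/c3.png',o[:,:,::-1])
pts=np.array([world(d,p,u,v) for v in range(205,260) for u in range(385,470) if im[v,u].max()<45 and d[v,u]>0])
pts=pts[(pts[:,2]>.05)&(np.hypot(pts[:,0]-.4425,pts[:,1]-.214)<.035)]
print(len(pts),pts.min(0),pts.max(0)); q=pts[pts[:,2]>.086];print(len(q),q.mean(0),np.median(q,0))
E
```

```text
time_s: 7.42
position: [0.4443, 0.2143, 0.0574]
tool_rot: [[-0.999, 0.032, 0.013], [0.032, 0.999, 0.01], [-0.013, 0.01, -1.0]]
ft_force: [-0.6, -0.1, 0.4]
grip_width: 0.0852
time_s: 8.3
position: [0.382, 0.3576, 0.2023]
tool_rot: [[-0.999, 0.035, 0.013], [0.035, 0.999, 0.012], [-0.013, 0.012, -1.0]]
ft_force: [0.9, -0.3, -0.1]
grip_width: 0.0854
140 [0.43163814 0.20378202 0.0602612 ] [0.45443086 0.22882243 0.09336429]
45 [0.44444071 0.21622996 0.08947689] [0.44504223 0.21583436 0.08938467]
```

View pics/c3.png

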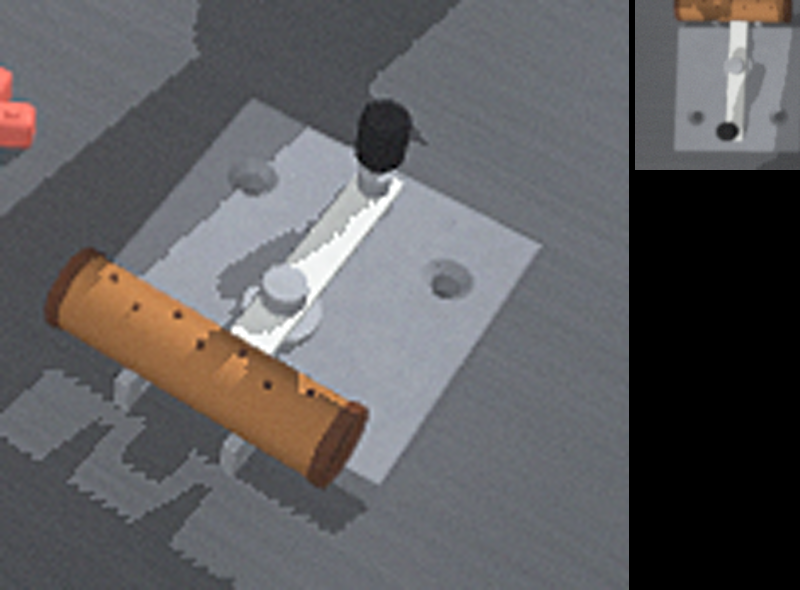

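The picture shows the arm midway between the two free holes, with the knob at crop (385,135). The scene camera puts the knob's top at 89.5 mm against 89.2 mm at the start, so the pin is home. The gripper is clear.

```bash
python3 -c "
from rig import ticket; print(ticket.close_job())"
```

```text
the job is handed in; nothing more can be done
None
```

The rainstick arm is now in the middle hole with its plunger down, and the job is handed in; the hand-in gave no verdict. I gripped the knob, pulled it up about 23 mm (7.7 N spring load), swung the arm about 0.69 rad along its arc, lowered the pin into the hole, let go and backed away. The robot's clock stood at about 8.4 s of the 32 s allowed.

- **Pin home:** the scene camera reads the knob's top at 89.5 mm, against 89.2 mm at the start.
- **Arm angle:** the arm sits midway between the two free holes in the last picture, and the gripper was clear of everything.
- **Bead stand:** the planned path kept well clear of it and I never touched it, but I did not re-measure it at the end.
- **Disagreement:** the two cameras differed by about 6 mm in y. I used the average, and it held up at the grasp.

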